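# Press the lid onto the bearing tub

## Robot

A 6-joint arm with a two-finger parallel gripper is mounted at the origin on a cart in front of the work surface, level with it; the furniture and walls round the work are solid. World frame = base frame: x ahead of the robot, y to its left, z up, the work surface at z = 0. Lengths are in m, angles in rad, forces in N, time in s.
With the tool pointing down it reaches from about 0.3 to 0.875 m from the base axis. Payload 6.4 kg.
Tool frame: the origin (TCP) lies between the finger pads; the fingertips stand ctrl.tip_extent ahead of it and the grasp point (between the pads) is the TCP (ctrl.tip_extent is the distance from the TCP to the fingertips, in m); z points along the fingers, y is the line along which they close (so a half turn about z gives the same grasp; the last joint's range is limited). The gripper opens to 85 mm and grips with 20 to 120 N. Pads are 22 mm wide; open, the fingers measure 114 mm over their backs; the gripper's body (76 mm by 85 mm) begins 54 mm behind the grasp point. The pads swing forward as they close: fully open they stand 13 mm farther back than shut.
Start: joints at [1.123, 0.181, 1.607, -0, 1.354, -0.206], TCP at [0.138, 0.558, 0.25] pointing down, gripper open.
Joint ranges: [-2.99, 2.99], [-0.89, 2.07], [0.3, 2.58], [-1.14, 4.28], [0, 2.63], [-3.12, 3.12]. Speed limits (rad/s): [2.57, 2.57, 3.01, 3.14, 3.14, 3.14].

## Interface

Orientations are given as a unit quaternion [w, x, y, z].
In Python, from bench import ctrl gives the robot as it stands.
- The arm moves only by the tool send_rows, never from a script. Its arguments are lists of equal length, an entry for each row: "dr": the turn, a rotation vector about the tool's x, y, z in units of 6 degrees (1.0 is 6 degrees), a list of three; "xyz": the shift along the tool's x, y, z in cm, a list of three; "jaw": the opening in per cent of the stroke, from 0 (shut) to 100 (fully open). In form: {"dr": [[wx, wy, wz], ...], "xyz": [[dx, dy, dz], ...], "jaw": [jaw, ...]}. A call has exactly 8 rows; each row is the pose to reach, as a shift and turn from the pose commanded when the call began, along the tool's axes at that moment; what a row does not reach only later rows make up. A row lasts 1/8 s, in which the tool goes at most 62.5 mm and 10.7 degrees, less where a joint would pass 70% of its speed; a pose out of reach is approached as far as the arm can. A call with a gripper value outside its range is refused whole. The fingers move at their own pace and stop on an object; the grip force is fixed at half the most. Time passes only in rows, so rows that repeat a pose let the fingers close, or fill a call up. It gives the time, the measured TCP pose, the force, the opening and the grip force at its end, in the units of the state.
- ctrl.get_obs(): the state, without advancing time (a new reading comes with each control period).
- ctrl.camera(name): name is "side" or "top"; returns the picture (400x640x3 uint8, red, green, blue); there is no depth.
- ctrl.calibration(name): a dict with "camera_matrix" (3x3 intrinsics, pixels), "D" ([k1, k2, p1, p2, k3] as OpenCV has them; the pictures are not rectified), "world_from_camera" (4x4, takes a point from camera to world coordinates). Camera axes: x right, y up, looking along -z (the intrinsics and any distortion apply to the point x, -y, -z); pixel columns grow to the right and rows downward; lengths in m; the calibration is good to about 2 mm. A picture is of the moment at which its call begins. calibration takes no time and is no camera call.
- ctrl.hand_in(): hands the job in; it is judged then, once.
The state is a dict: "time_s": time; "q": joint angles; "dq": joint speeds; "joint_efforts": joint torques, N m; "eef_pos": TCP position; "eef_rot": TCP orientation; "wrist_force": force on the tool from outside, world axes, zero at the start; "torque": the same for the moment, N m; "opening": opening from 0.0 (shut) to 1.0 (fully open); "grasp_force": force on a finger pad.
Only numpy, scipy, OpenCV 4.12 (cv2) and the standard library are available. Lean on these libraries where they do the work, as an engineer would, in place of code of your own. Each camera call takes 0.05 s, during which the arm holds its last target. There are 200 camera calls.

## Task

Close the open blue tub of new bearings so that no dust gets in: take its matching blue lid by the knob, set it in the mouth of the tub and press it down until it is fully home and sits level on the rim all round. The small yellow lid belongs to another tub: leave it where it lies.

Things in the scene. Friction and masses are not known exactly. Their poses are not given: they have to be found in the camera images.
- lid_blue_knob (a point): Blue plastic lid lying right way up on the worktop. This point: half-way up its black round knob, on its axis; z up. Knob 36 mm across, 30 mm high, on a flange 104 mm across and 5 mm thick; below, a tapered plug 14 mm deep, 73 mm across at the flange and 57 at its foot, on which it lies. Point is 34 mm above the foot, 20 mm above the flange's underside. About 90 g
- tub_rim (a point): Open round blue tub, steel bearings inside, loose but heavy (1.6 kg), 100 mm across, wall 60 mm high. This point: centre of the mouth, level with the wall's top; z up. A black rubber sealing collar, bore 77 mm, stands 12 mm above the wall and centres the plug. Lid laid on unpressed: lid_blue_knob 32 mm above this point; pressed home, flange on the rim: 20 mm above
- tub_collar (a joint): How far the tub's black rubber sealing collar is pressed down (m): 0 standing 12 mm above the rim, 0.012 flush with it. Pushing it down slowly takes about 8 to 10 N, far more than the lid's weight; it stays where it is pushed.
- lid_yellow_knob (a point): The wrong lid, to be left alone: small yellow lid, flange 76 mm across, same black knob and heights as the blue one. This point: half-way up its knob.

How it is judged:
At the end, for the whole second after the job is handed in: The blue lid sits in the tub's mouth the right way up, centred within 12 mm and level with the rim within 7 degrees, its flange down on the rim to within 4.5 mm; the tub stands upright within 7 degrees; the yellow lid is within 40 mm of where it lay (horizontal distance between lid_blue_knob and tub_rim below 0.012 m and z of lid_blue_knob in the frame of tub_rim between 0.01 and 0.0245 m and angle between the z axis of lid_blue_knob and the z axis of tub_rim, either way round below 0.12 rad and angle between lid_blue_knob's own z axis and vertical below 0.17 rad and angle between tub_rim's own z axis and vertical below 0.12 rad); the robot touches nothing.
It fails at once if the yellow lid is moved more than 40 mm (distance of lid_yellow_knob from where it was at the start of the episode above 0.04 m).
It also fails if it takes over 37 s, if anything falls off the work surface, if the arm or the gripper's body presses on something with over 40 N, if the wrist force passes 120 N, or if a joint passes its speed limit or range.

## Working session

There is one attempt and no reset: what is moved stays moved. The work goes in short steps, Python scripts to look and compute and a tool call to move; the robot and the scene stay as the last step left them, time stands still between calls to the robot, and variables do not carry over. Pictures are saved under pics/ and viewed, at most 10 in all, crops included, and the job is handed in when it is done.

Besides the shell and the picture viewer there is one more tool, called as name(argument=value, ...), one argument or row to a line, values as JSON. send_rows: Moves the arm, as the interface text tells. Its arguments: {"type":"object","properties":{"dr":{"type":"array","items":{"type":"array","items":{"type":"number"}}},"xyz":{"type":"array","items":{"type":"array","items":{"type":"number"}}},"jaw":{"type":"array","items":{"type":"number"}}},"required":["dr","xyz","jaw"]}

```bash
mkdir -p pics
cat > h.py <<'E'
import numpy as np, cv2
from bench import ctrl
from scipy.spatial.transform import Rotation as R
def snap(cam,fn,crop=None,s=1):
    im=ctrl.camera(cam)
    np.save('pics/'+fn+'.npy',im)
    if crop: im=im[crop[1]:crop[3],crop[0]:crop[2]]
    im=cv2.resize(im,None,fx=s,fy=s,interpolation=cv2.INTER_CUBIC)
    cv2.imwrite('pics/'+fn+'.png',im[:,:,::-1]); return im
def ray(cam,uv):
    c=ctrl.calibration(cam);T=np.array(c['world_from_camera'])
    p=cv2.undistortPoints(np.array([[uv]],float),np.array(c['camera_matrix']),np.array(c['D'],float))[0,0]
    return T[:3,3],T[:3,:3]@np.array([p[0],-p[1],-1])
def atz(cam,uv,z):
    o,d=ray(cam,uv);return o+d*(z-o[2])/d[2]
def proj(cam,P):
    c=ctrl.calibration(cam);T=np.linalg.inv(np.array(c['world_from_camera']))
    q=(T[:3,:3]@np.atleast_2d(P).T).T+T[:3,3]
    q=q*[1,-1,-1]
    return cv2.projectPoints(q,np.zeros(3),np.zeros(3),np.array(c['camera_matrix']),np.array(c['D'],float))[0][:,0]
def totool(target,o=None):
    o=o or ctrl.get_obs();w,x,y,z=o['eef_rot']
    return R.from_quat([x,y,z,w]).as_matrix().T@(np.array(target)-o['eef_pos'])*100
E
python3 - <<'E'
from h import *
a=snap('top','t0');b=snap('side','s0')
o=ctrl.get_obs();print(o,ctrl.tip_extent)
for c in('top','side'):print(ctrl.calibration(c))
E
```

```text
{'time_s': 0.1, 'q': array([ 1.12271298e+00,  1.81469571e-01,  1.60789802e+00,  2.44600596e-05,
        1.35378858e+00, -2.06286347e-01]), 'dq': array([-3.93735345e-03,  4.49535164e-04, -1.63527916e-03,  3.72712597e-05,
        1.45006796e-03,  2.98426016e-04]), 'joint_efforts': array([ 4.80104336e-04, -4.45862746e+01, -3.52243888e+01, -2.32731400e-04,
        3.97955999e-03,  4.41149803e-05]), 'eef_pos': array([0.13744829, 0.55785951, 0.24947745]), 'eef_rot': array([-2.62548314e-04,  1.20606786e-01,  9.92700051e-01, -7.36450074e-04]), 'wrist_force': array([-0.41447014, -0.06507123, -0.24842519]), 'torque': array([0.02655825, 0.00112737, 0.06539322]), 'grasp_force': 0.0, 'opening': 0.9994596965890469} 0.019
{'camera_matrix': array([[435.82650278,   0.        , 318.30439298],
       [  0.        , 435.82650278, 194.15938461],
       [  0.        ,   0.        ,   1.        ]]), 'D': array([-0.05758885,  0.        ,  0.        ,  0.        ,  0.        ]), 'world_from_camera': array([[-1.31342965e-01,  9.70643192e-01, -2.01496451e-01,
         3.47027579e-01],
       [-9.91336769e-01, -1.28736555e-01,  2.60443822e-02,
        -1.31876761e-01],
       [-6.60156614e-04,  2.03171587e-01,  9.79142926e-01,
         9.24250534e-01],
       [ 0.00000000e+00,  0.00000000e+00,  0.00000000e+00,
         1.00000000e+00]])}
{'camera_matrix': array([[389.30993597,   0.        , 316.06276636],
       [  0.        , 389.30993597, 205.5055029 ],
       [  0.        ,   0.        ,   1.        ]]), 'D': array([-0.09546306,  0.        ,  0.        ,  0.        ,  0.        ]), 'world_from_camera': array([[-0.98541877,  0.08149663, -0.14935913,  0.38349258],
       [-0.1686758 , -0.58308571,  0.7947072 ,  0.52541801],
       [-0.02232322,  0.80831266,  0.58833011,  0.5838088 ],
       [ 0.        ,  0.        ,  0.        ,  1.        ]])}
```

View pics/t0.png

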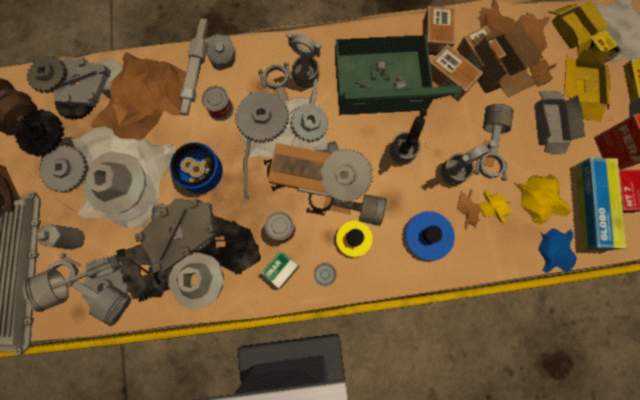

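View pics/s0.png

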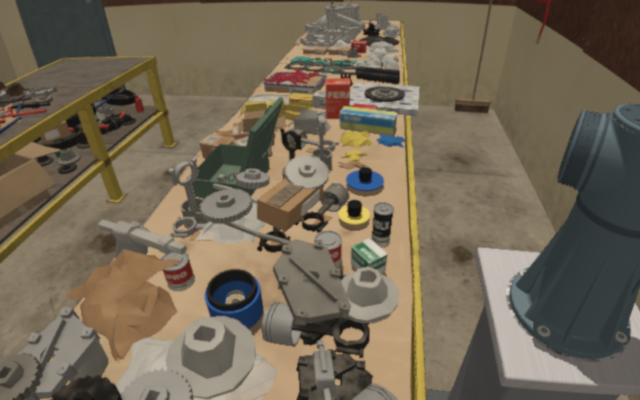

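The top view shows the tub mouth near (197,168), the blue lid's knob near (431,235) and the yellow one's near (354,239). The side view shows the tub near (235,298), the blue knob at (365,175) and the yellow knob at (354,208). Next I'll enlarge these areas and triangulate.

Run:
```python
from h import *
t=np.load('pics/t0.npy');s=np.load('pics/s0.npy')
f=lambda im,x,y,w,h,k:cv2.resize(im[y:y+h,x:x+w],None,fx=k,fy=k,interpolation=cv2.INTER_CUBIC)
c=np.vstack([np.hstack([f(t,160,130,80,60,5),f(t,391,205,80,60,5)]),np.hstack([f(s,195,255,80,60,5),f(s,325,150,80,60,5)])])
cv2.imwrite('pics/crop.png',c[:,:,::-1])
print(atz('top',(197,168),.072),atz('top',(431,235),.034),atz('top',(354,239),.034))
print(atz('side',(235,287),.072),atz('side',(365,175),.034),atz('side',(354,208),.034))
```

```text
[0.60865451 0.08272225 0.072     ] [ 0.41481484 -0.37386704  0.034     ] [ 0.42781918 -0.21560419  0.034     ]
[0.61357575 0.09374737 0.072     ] [ 0.41644729 -0.37247591  0.034     ] [ 0.43215402 -0.21981088  0.034     ]
```

View pics/crop.png

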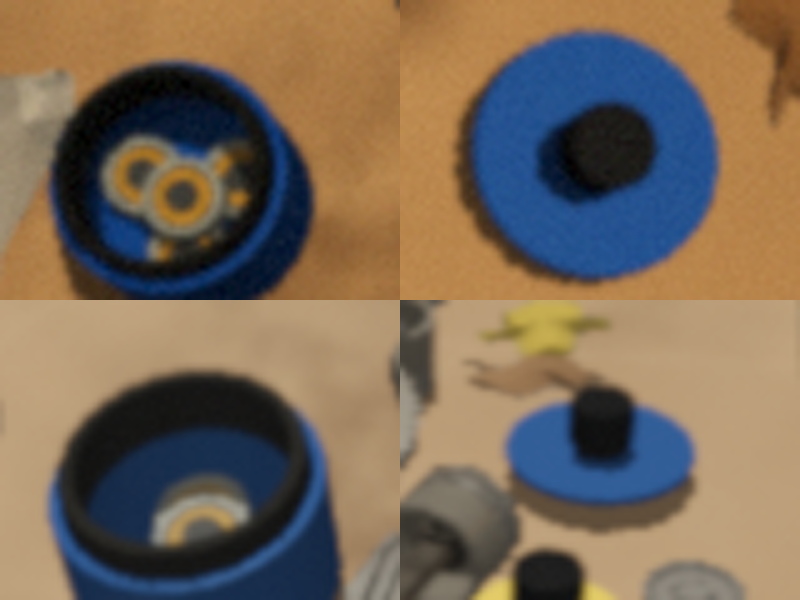

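The enlarged crops show the tub's rim ellipse centred near (194,165.5) in top, and the blue lid's flange centred near (430,236) in top and (365,180.4) in side. I'll check these against both cameras.

Run:
```python
from h import *
print('lid',atz('top',(429.9,235.9),.019),atz('side',(364.9,180.3),.019))
print('lid knob top',atz('top',(391+42.3-.1,205+29.4),.049),atz('side',(325+40.6,150+18.6),.049))
def tri(a,b):
    (o1,d1),(o2,d2)=ray('top',a),ray('side',b)
    k=np.linalg.lstsq(np.c_[d1,-d2],o2-o1,rcond=None)[0]
    p,q=o1+k[0]*d1,o2+k[1]*d2; return (p+q)/2,np.linalg.norm(p-q)
print('lid',tri((429.9,235.9),(364.9,180.3)))
print('tub',atz('top',(193.7,165.6),.060),atz('top',(193,164.2),.072))
# extents for the projected circles vs. read ones
a=np.linspace(0,6.283,200)
for c in [atz('top',(193.7,165.6),.060)]:
  for cam,o in(('top',(160,130,0,0)),('side',(195,255,0,300))):
    for r,z in((.05,.06),(.0385,.072),(.046,.072)):
      p=proj(cam,np.c_[c[0]+r*np.cos(a),c[1]+r*np.sin(a),z+0*a])
      p=(p-o[:2])*5+2+np.array(o[2:]);print(cam,r,z,p.min(0).round(),p.max(0).round())
print(np.linalg.norm(atz('top',(391+(718-400)/5,236),.019)-atz('top',(391+72/5,236),.019)))
```

```text
lid [ 0.41441143 -0.37530988  0.019     ] [ 0.41577749 -0.36968633  0.019     ]
lid knob top [ 0.41426868 -0.37444943  0.049     ] [ 0.41615259 -0.38085434  0.049     ]
lid (array([ 0.41538158, -0.37650341,  0.01464305]), np.float64(0.0012882110835428643))
tub [0.61837756 0.09218455 0.06      ] [0.61775486 0.09029008 0.072     ]
top 0.05 0.06 [51. 64.] [291. 298.]
top 0.0385 0.072 [69. 82.] [256. 264.]
top 0.046 0.072 [51. 64.] [274. 282.]
side 0.05 0.06 [ 55. 379.] [336. 592.]
side 0.0385 0.072 [ 81. 379.] [300. 543.]
side 0.046 0.072 [ 59. 364.] [321. 560.]
0.10353452904497291
```

Both cameras agree to a few millimetres: lid at about (0.415,-0.375) and tub at about (0.619,0.092). The flange measures 103.5 mm against the nominal 104. I'll go to a waypoint first.

send_rows(
  dr=[
    [0,0,0],
    [0,0,0],
    [0,0,0],
    [0,0,0],
    [0,0,0],
    [0,0,0],
    [0,0,0],
    [0,0,0],
  ],
  xyz=[
    [-5,-4.5,0],
    [-10,-9,0],
    [-15,-13.5,0],
    [-20,-18,0],
    [-25,-22.5,0],
    [-30,-27,0],
    [-35,-31.5,0],
    [-38,-34,0],
  ],
  jaw=[100,100,100,100,100,100,100,100],
)

```text
time_s: 1.1
eef_pos: [0.4201, 0.1434, 0.2503]
eef_rot: [0.0, 0.121, 0.993, 0.0]
wrist_force: [1.1, 0.8, 0.1]
opening: 0.997
grasp_force: 0.0
```

Run:
```python
from h import *
o=ctrl.get_obs();print(o['time_s'],o['eef_pos'],o['eef_rot'],o['q'],totool([.415,-.375,.15],o))
```

```text
1.1 [0.42011095 0.14339095 0.25027769] [1.64988263e-04 1.20704701e-01 9.92688435e-01 1.40320083e-04] [ 6.01786065e-02 -1.25036264e-01  1.92055953e+00  2.22194262e-04
  1.34569425e+00 -1.26866778e+00] [-11.92380045 -50.45421494  10.01520641]
```

send_rows(
  dr=[
    [0,0,0],
    [0,0,0],
    [0,0,0],
    [0,0,0],
    [0,0,0],
    [0,0,0],
    [0,0,0],
    [0,0,0],
  ],
  xyz=[
    [-1.4,-6,0],
    [-2.8,-12,0],
    [-4.2,-18,0],
    [-5.6,-24,0],
    [-7,-30,0],
    [-8.5,-36,0],
    [-10,-42,0],
    [-11.4,-48,0],
  ],
  jaw=[100,100,100,100,100,100,100,100],
)

```text
time_s: 2.1
eef_pos: [0.4147, -0.35, 0.25]
eef_rot: [-0.0, 0.121, 0.993, 0.0]
wrist_force: [0.6, -0.0, 0.8]
opening: 1.001
grasp_force: 0.0
```

send_rows(
  dr=[
    [0,0,0],
    [0,0,0],
    [0,0,0],
    [0,0,0],
    [0,0,0],
    [0,0,0],
    [0,0,0],
    [0,0,0],
  ],
  xyz=[
    [-0.5,-2.4,1],
    [-0.5,-2.4,3],
    [-0.5,-2.4,5],
    [-0.5,-2.4,8],
    [-0.5,-2.4,11],
    [-0.5,-2.4,13],
    [-0.5,-2.4,13.5],
    [-0.5,-2.4,13.5],
  ],
  jaw=[100,100,100,100,100,100,100,100],
)

```text
time_s: 3.1
eef_pos: [0.4143, -0.3726, 0.1153]
eef_rot: [-0.0, 0.121, 0.993, 0.0]
wrist_force: [-0.8, 0.4, -0.0]
opening: 1.001
grasp_force: 0.0
```

Run:
```python
from h import *
t=snap('top','t1',(371,175,491,285),5);s=snap('side','s1',(305,110,425,220),5)
cv2.imwrite('pics/c1.png',cv2.resize(np.hstack([t,s]),(800,367))[:,:,::-1])
o=ctrl.get_obs();print(o['time_s'],o['eef_pos'],o['eef_rot'],totool([.415,-.375,.043],o))
```

```text
3.2 [ 0.41474614 -0.37314655  0.11629755] [ 5.65527352e-04  1.20595739e-01  9.92701353e-01 -6.09947444e-04] [-0.05971651 -0.16599893  7.33001944]
```

View pics/c1.png

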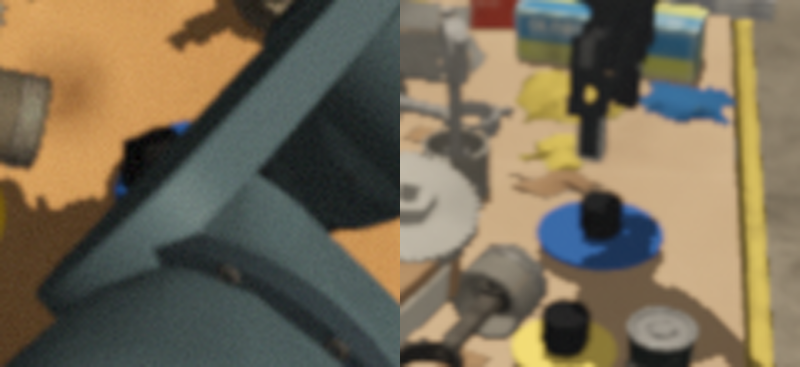

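Top view is blocked by the arm. The side view shows the open fingers straight above the blue knob. I'll descend and close.

send_rows(
  dr=[
    [0,0,0],
    [0,0,0],
    [0,0,0],
    [0,0,0],
    [0,0,0],
    [0,0,0],
    [0,0,0],
    [0,0,0],
  ],
  xyz=[
    [0,-0.2,1.5],
    [0,-0.2,3],
    [0,-0.2,4.5],
    [0,-0.2,6],
    [0,-0.2,6.8],
    [0,-0.2,7.3],
    [0,-0.2,7.3],
    [0,-0.2,7.3],
  ],
  jaw=[100,100,100,100,100,100,100,80],
)

```text
time_s: 4.2
eef_pos: [0.4141, -0.3748, 0.0428]
eef_rot: [0.0, 0.121, 0.993, -0.0]
wrist_force: [-0.5, 0.6, -0.5]
opening: 0.819
grasp_force: 0.0
```

send_rows(
  dr=[
    [0,0,0],
    [0,0,0],
    [0,0,0],
    [0,0,0],
    [0,0,0],
    [0,0,0],
    [0,0,0],
    [0,0,0],
  ],
  xyz=[
    [0,0,0],
    [0,0,0],
    [0,0,0],
    [0,0,0],
    [0,0,0],
    [0,0,0],
    [0,0,0],
    [0,0,0],
  ],
  jaw=[65,55,45,35,30,25,25,25],
)

```text
time_s: 5.2
eef_pos: [0.4141, -0.3748, 0.0428]
eef_rot: [0.0, 0.121, 0.993, -0.0]
wrist_force: [-0.6, 0.6, 5.4]
opening: 0.4
grasp_force: 60.3
```

send_rows(
  dr=[
    [0,0,0],
    [0,0,0],
    [0,0,0],
    [0,0,0],
    [0,0,0],
    [0,0,0],
    [0,0,0],
    [0,0,0],
  ],
  xyz=[
    [0,0,-1],
    [0,0,-3],
    [0,0,-6],
    [0,0,-10],
    [0,0,-14],
    [0,0,-17],
    [0,0,-18],
    [0,0,-18],
  ],
  jaw=[25,25,25,25,25,25,25,25],
)

```text
time_s: 6.2
eef_pos: [0.4138, -0.3744, 0.2222]
eef_rot: [0.0, 0.121, 0.993, -0.0]
wrist_force: [-0.4, 0.1, -1.7]
opening: 0.4
grasp_force: 59.9
```

Run:
```python
from h import *
o=ctrl.get_obs();print(o['time_s'],o['eef_pos'],o['wrist_force'],o['opening'],totool([.619,.092,.18],o))
```

```text
6.2 [ 0.41377869 -0.37440564  0.22218024] [-0.41705871  0.13122183 -1.71736776] 0.39975468375664536 [-8.75543749 50.1985237   4.21216734]
```

send_rows(
  dr=[
    [0,0,0],
    [0,0,0],
    [0,0,0],
    [0,0,0],
    [0,0,0],
    [0,0,0],
    [0,0,0],
    [0,0,0],
  ],
  xyz=[
    [-0.3,2,0],
    [-0.9,5,0],
    [-1.6,9,0],
    [-2.4,14,0],
    [-3.3,19,0],
    [-4.2,24,0],
    [-5,29,0],
    [-5.9,34,0],
  ],
  jaw=[25,25,25,25,25,25,25,25],
)

```text
time_s: 7.2
eef_pos: [0.5519, -0.0554, 0.2205]
eef_rot: [-0.001, 0.12, 0.993, 0.0]
wrist_force: [0.7, 0.3, -0.5]
opening: 0.401
grasp_force: 59.9
```

send_rows(
  dr=[
    [0,0,0],
    [0,0,0],
    [0,0,0],
    [0,0,0],
    [0,0,0],
    [0,0,0],
    [0,0,0],
    [0,0,0],
  ],
  xyz=[
    [-0.8,5,0],
    [-1.6,9,0],
    [-2.3,13,0],
    [-2.7,15.2,0],
    [-2.9,16.2,1],
    [-2.9,16.2,3],
    [-2.9,16.2,5],
    [-2.9,16.2,5],
  ],
  jaw=[25,25,25,25,25,25,25,25],
)

```text
time_s: 8.2
eef_pos: [0.6173, 0.0908, 0.1689]
eef_rot: [-0.003, 0.121, 0.993, -0.0]
wrist_force: [-0.2, -0.2, -1.4]
opening: 0.404
grasp_force: 59.9
```

Run:
```python
from h import *
t=snap('top','t2',(140,110,260,210),5);s=snap('side','s2',(175,205,295,315),5)
cv2.imwrite('pics/c2.png',cv2.resize(np.hstack([cv2.resize(t,(600,500)),s[-500:]]),(800,333))[:,:,::-1])
o=ctrl.get_obs();print(o['time_s'],o['eef_pos'],o['wrist_force'],o['opening'],totool([.619,.092,.13],o))
```

```text
8.3 [0.61924245 0.09101704 0.17182831] [0.4386722  0.32783075 0.22718841] 0.397351769396319 [0.04322795 0.09068929 4.18284943]
```

View pics/c2.png

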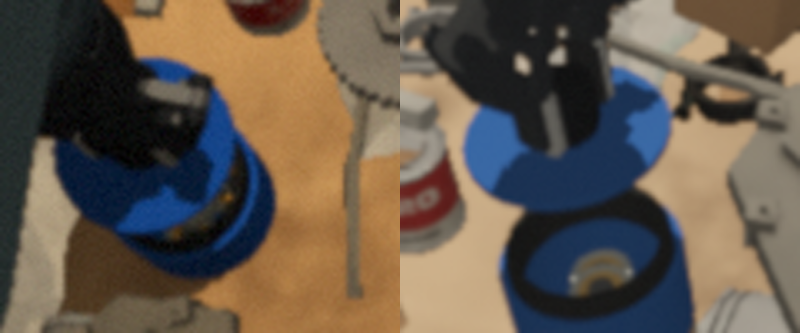

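The lid hangs from the gripper above the tub. The side view shows the flange spanning columns 465 to 671 of the picture with its lower edge at row 211. I'll compare that with the projection of a level, centred lid.

Run:
```python
from h import *
a=np.linspace(0,6.283,200);p=ctrl.get_obs()['eef_pos']
for cam in('top','side'):
  for n,c,r,z in(('lid',p[:2],.052,p[2]-.024),('rim',(.619,.092),.05,.06),('bore',(.619,.092),.0385,.072)):
    q=proj(cam,np.c_[c[0]+r*np.cos(a),c[1]+r*np.sin(a),z+0*a])
    o=(140,110,0) if cam=='top' else (175,215,400)
    q=(q-o[:2])*3.333;q[:,0]+=o[2]
    print(cam,n,q.min(0).round(),q.max(0).round(),'left/right rows',q[q[:,0].argmin(),1].round(),q[q[:,0].argmax(),1].round())
```

```text
top lid [46. 54.] [229. 232.] left/right rows 149.0 136.0
top rim [ 99. 107.] [259. 263.] left/right rows 190.0 179.0
top bore [111. 119.] [236. 240.] left/right rows 184.0 175.0
side lid [462.  62.] [673. 207.] left/right rows 148.0 119.0
side rim [501. 184.] [688. 326.] left/right rows 267.0 244.0
side bore [518. 184.] [664. 293.] left/right rows 248.0 229.0
```

Within a few mm of centred and level, well inside the 10 mm play. I'll descend to just above the collar.

send_rows(
  dr=[
    [0,0,0],
    [0,0,0],
    [0,0,0],
    [0,0,0],
    [0,0,0],
    [0,0,0],
    [0,0,0],
    [0,0,0],
  ],
  xyz=[
    [0,0.2,1],
    [0,0.2,2],
    [0,0.2,3],
    [0,0.2,4],
    [0,0.2,5],
    [0,0.2,6],
    [0,0.2,6.5],
    [0,0.2,6.5],
  ],
  jaw=[25,25,25,25,25,25,25,25],
)

```text
time_s: 9.3
eef_pos: [0.6197, 0.0938, 0.1068]
eef_rot: [-0.0, 0.121, 0.993, -0.0]
wrist_force: [-0.1, -0.1, -0.5]
opening: 0.4
grasp_force: 59.9
```

Run:
```python
from h import *
t=snap('top','t3',(140,110,260,210),5);s=snap('side','s3',(175,205,295,315),5)
cv2.imwrite('pics/c3.png',cv2.resize(np.hstack([cv2.resize(t,(600,500)),s[-500:]]),(800,333))[:,:,::-1])
o=ctrl.get_obs();print(o['time_s'],o['eef_pos'],o['wrist_force'],o['torque'],o['opening'])
```

```text
9.4 [0.62024455 0.09377242 0.10762067] [ 0.86235797 -0.93244544 -1.46013748] [-0.0322857  -0.01558599 -0.0069229 ] 0.39798405248709323
```

View pics/c3.png

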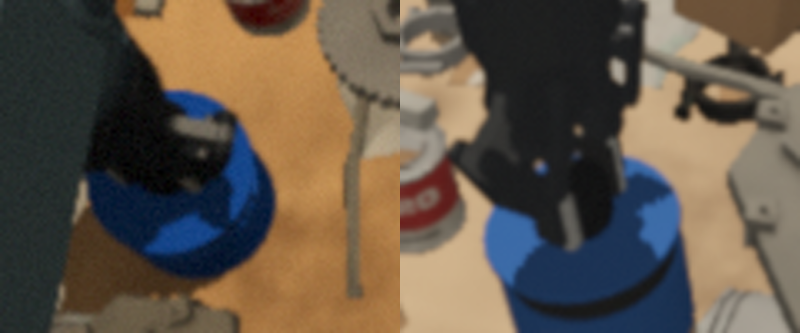

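The plug has entered the collar, with a dark collar band showing evenly under the flange at rows 265–315 of the side view. No force yet, so I'll press slowly.

send_rows(
  dr=[
    [0,0,0],
    [0,0,0],
    [0,0,0],
    [0,0,0],
    [0,0,0],
    [0,0,0],
    [0,0,0],
    [0,0,0],
  ],
  xyz=[
    [0,0,0.2],
    [0,0,0.4],
    [0,0,0.6],
    [0,0,0.7],
    [0,0,0.8],
    [0,0,0.9],
    [0,0,1.0],
    [0,0,1.1],
  ],
  jaw=[25,25,25,25,25,25,25,25],
)

```text
time_s: 10.4
eef_pos: [0.62, 0.0938, 0.0973]
eef_rot: [0.0, 0.121, 0.993, -0.0]
wrist_force: [-3.4, -0.1, 7.4]
opening: 0.397
grasp_force: 60.8
```

send_rows(
  dr=[
    [0,0,0],
    [0,0,0],
    [0,0,0],
    [0,0,0],
    [0,0,0],
    [0,0,0],
    [0,0,0],
    [0,0,0],
  ],
  xyz=[
    [0,0,0.1],
    [0,0,0.2],
    [0,0,0.3],
    [0,0,0.4],
    [0,0,0.5],
    [0,0,0.6],
    [0,0,0.7],
    [0,0,0.7],
  ],
  jaw=[25,25,25,25,25,25,25,25],
)

```text
time_s: 11.4
eef_pos: [0.62, 0.0938, 0.0902]
eef_rot: [0.0, 0.121, 0.993, -0.0]
wrist_force: [-4.8, -1.0, 5.4]
opening: 0.397
grasp_force: 60.7
```

send_rows(
  dr=[
    [0,0,0],
    [0,0,0],
    [0,0,0],
    [0,0,0],
    [0,0,0],
    [0,0,0],
    [0,0,0],
    [0,0,0],
  ],
  xyz=[
    [0,0,0.05],
    [0,0,0.1],
    [0,0,0.15],
    [0,0,0.15],
    [0,0,0.2],
    [0,0,0.2],
    [0,0,0.2],
    [0,0,0.2],
  ],
  jaw=[25,25,25,25,25,25,25,25],
)

```text
time_s: 12.4
eef_pos: [0.62, 0.0938, 0.0888]
eef_rot: [0.0, 0.12, 0.993, -0.0]
wrist_force: [-6.0, -1.1, 10.2]
opening: 0.394
grasp_force: 61.2
```

send_rows(
  dr=[
    [0,0,0],
    [0,0,0],
    [0,0,0],
    [0,0,0],
    [0,0,0],
    [0,0,0],
    [0,0,0],
    [0,0,0],
  ],
  xyz=[
    [0,0,0.05],
    [0,0,0.1],
    [0,0,0.1],
    [0,0,0.15],
    [0,0,0.15],
    [0,0,0.2],
    [0,0,0.2],
    [0,0,0.2],
  ],
  jaw=[25,25,25,25,25,25,25,25],
)

```text
time_s: 13.4
eef_pos: [0.6201, 0.0938, 0.0887]
eef_rot: [0.0, 0.12, 0.993, -0.0]
wrist_force: [-12.3, -0.6, 22.0]
opening: 0.397
grasp_force: 62.6
```

The arm has stopped at 0.0887, the predicted home height, and the force is rising, so the flange is on the rim. I'll relieve the force, open and retreat.

send_rows(
  dr=[
    [0,0,0],
    [0,0,0],
    [0,0,0],
    [0,0,0],
    [0,0,0],
    [0,0,0],
    [0,0,0],
    [0,0,0],
  ],
  xyz=[
    [0,0,-0.2],
    [0,0,-0.2],
    [0,0,-0.2],
    [0,0,-0.2],
    [0,0,-0.2],
    [0,0,-0.2],
    [0,0,-0.2],
    [0,0,-0.2],
  ],
  jaw=[25,25,45,60,75,90,90,90],
)

```text
time_s: 14.4
eef_pos: [0.62, 0.0938, 0.0872]
eef_rot: [-0.0, 0.121, 0.993, -0.0]
wrist_force: [0.1, 0.9, -0.2]
opening: 0.901
grasp_force: 0.0
```

send_rows(
  dr=[
    [0,0,0],
    [0,0,0],
    [0,0,0],
    [0,0,0],
    [0,0,0],
    [0,0,0],
    [0,0,0],
    [0,0,0],
  ],
  xyz=[
    [0,0,-1],
    [0,0,-3],
    [0,0,-6],
    [0,0,-10],
    [0,0,-14],
    [3,-3,-16],
    [7,-7,-16],
    [12,-12,-16],
  ],
  jaw=[90,90,90,90,90,90,90,90],
)

```text
time_s: 15.4
eef_pos: [0.4811, 0.0095, 0.2494]
eef_rot: [0.002, 0.12, 0.993, -0.0]
wrist_force: [0.2, -1.9, 0.8]
opening: 0.899
grasp_force: 0.0
```

send_rows(
  dr=[
    [0,0,0],
    [0,0,0],
    [0,0,0],
    [0,0,0],
    [0,0,0],
    [0,0,0],
    [0,0,0],
    [0,0,0],
  ],
  xyz=[
    [3,-5,0],
    [5,-10,0],
    [6,-15,0],
    [6,-18,0],
    [6,-18,0],
    [6,-18,0],
    [6,-18,0],
    [6,-18,0],
  ],
  jaw=[90,90,90,90,90,90,90,90],
)

```text
time_s: 16.4
eef_pos: [0.3807, -0.1494, 0.2473]
eef_rot: [0.0, 0.12, 0.993, 0.0]
wrist_force: [0.2, -0.4, -0.8]
opening: 0.897
grasp_force: 0.0
```

Run:
```python
from h import *
t=snap('top','t4',(140,110,260,210),5);s=snap('side','s4',(175,205,295,315),5)
cv2.imwrite('pics/c4.png',cv2.resize(np.hstack([cv2.resize(t,(600,500)),s[-500:]]),(800,333))[:,:,::-1])
o=ctrl.get_obs();print(o['time_s'],o['eef_pos'],o['wrist_force'],o['opening'])
a=np.linspace(0,6.283,200);c=(.62,.094)
for cam in('top','side'):
  for n,r,z in(('flangetop',.052,.065),('knobtop',.018,.095)):
    q=proj(cam,np.c_[c[0]+r*np.cos(a),c[1]+r*np.sin(a),z+0*a])
    k=(140,110,0) if cam=='top' else (175,215,400)
    q=(q-k[:2])*3.333;q[:,0]+=k[2]
    print(cam,n,q.min(0).round(),q.max(0).round())
```

```text
16.5 [ 0.3805644  -0.14958039  0.24725074] [ 0.30877227 -0.17984    -0.06048943] 0.8976659020607359
top flangetop [ 90. 101.] [257. 263.]
top knobtop [130. 138.] [189. 197.]
side flangetop [492. 178.] [688. 326.]
side knobtop [546. 184.] [616. 235.]
```

View pics/c4.png

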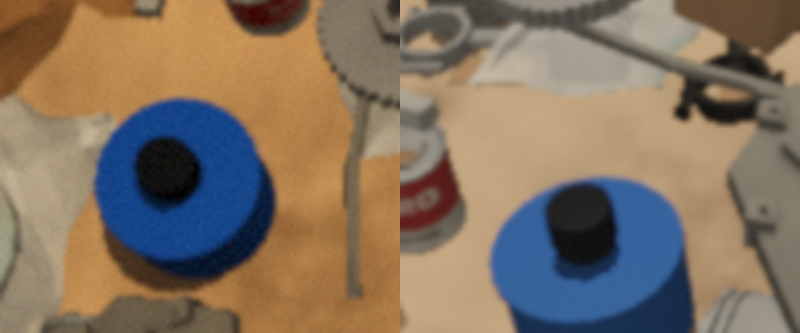

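The lid sits level and centred. In the side view the flange spans columns 490–685 with its top at row 178, as predicted, and no collar shows. The arm is clear.

```bash
python3 -c "
from bench import ctrl
print(ctrl.hand_in())"
```

```text
the job is handed in; nothing more can be done
None
```

The blue lid is pressed home, level and centred on the tub, the yellow lid was never touched, and the job was handed in at about 16.5 s; no verdict was reported back.

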